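# Level the stage and gauge the drilled lens-post blocks

### The arm

A 7-joint arm with a two-finger parallel gripper is mounted at the origin on a cart in front of the work surface, level with it; the furniture and walls round the work are solid. World frame = base frame: x ahead of the robot, y to its left, z up, the work surface at z = 0. Lengths are in m, angles in rad, forces in N, time in s.
With the tool pointing down it reaches from about 0.4 to 0.85 m from the base axis. Payload 4.5 kg.
Tool frame: the origin (TCP) lies at the very end of the fingers, on their centre line; the grasp point (between the pads) lies 19 mm behind it; z points along the fingers, y is the line along which they close (so a half turn about z gives the same grasp; the last joint's range is limited). The gripper opens to 88 mm and grips with 3 to 60 N. Pads are 18 mm wide; open, the fingers measure 123 mm over their backs; the gripper's body (75 mm by 187 mm) begins 45 mm behind the grasp point.
Start: joints at [1.259, 0.689, -0.195, 1.565, 0.157, 0.902, -0.215], TCP at [0.212, -0.588, 0.239] pointing down, gripper open.
Joint ranges: [-3.01, 3.01], [-0.46, 2.08], [-1.47, 1.51], [0.13, 2.56], [-1, 4.14], [0.04, 2.09], [-2.66, 2.66]. Speed limits (rad/s): [2.57, 2.57, 3.14, 3.14, 3.14, 3.14, 3.14].

### API

Orientations are given as a unit quaternion [x, y, z, w].
In Python, from rig import * gives the robot as it stands. The module is installed in compiled form; this text tells all that it offers. Calls block until the motion is done:
- move_to(position, orientation): joint-space move of the TCP to a pose.
- move_linear(position, rotation=None, v=0.15, force_limit=None): straight line of the TCP; rotation=None keeps the orientation; v is the mean speed in m/s. With force_limit (N) it stops when the force on the tool has changed by that much, and returns True; else False.
- move_joints(angles): joint-space move.
- set_gripper(opening): opening from 0.0 (shut) to 1.0 (fully open); the grip force is fixed at half the most; returns when the fingers have stopped.
- hold(seconds).
- solve_ik(position, orientation): joint angles nearest the present ones, or None.
- get_state(): the state.
- get_image(name): name is "scene" or "top" or "wrist"; returns a dict with "pixels" (480x640x3 uint8, red, green, blue), "depth" (480x640 float32, m along the optical axis (not along the pixel's ray), 0 where there is no reading), "camera_matrix" (3x3 intrinsics, pixels), "xyz" and "rotation" of the camera in the world; the wrist camera has in their place "hand_eye" (4x4, takes a point from camera to tool coordinates, whose origin is the TCP and whose axes are the flange's). Camera axes: x right, y down, z forward; pixel columns grow to the right and rows downward; lengths in m; the calibration is good to about 2 mm. A picture is of the moment at which its call begins: read the wrist's pose just before it.
A pose or a line that the arm cannot do raises IKError and nothing moves.
- sign_off(): hands the job in, once; it reports no verdict.
The state is a dict: "t": time; "joint_pos": joint angles; "qvel": joint speeds; "effort": joint torques, N m; "position": TCP position; "tool_rot": TCP orientation; "wrist_force": force on the tool from outside, world axes, zero at the start; "torque": the same for the moment, N m; "width": opening from 0.0 (shut) to 1.0 (fully open).
Only numpy, scipy, OpenCV 4.12 (cv2) and the standard library are available. Lean on these libraries where they do the work, as an engineer would, in place of code of your own. Each camera call takes 0.05 s, during which the arm holds its last target. There are 200 camera calls.

### The job

First turn the stage's two knobs until the platform is level (both bubbles between their lines), and only then stand every drilled block upright on the platform. With the depth rod, held upright, feel gently to the bottom of each block's bore while it stands there, in the order red, yellow, green (skip a colour that is missing): a good bore is 30 mm deep, a bad one only 14 mm. Then hang the rod back in its stand, stand the blocks with shallow bores upright in the orange rework tray, leave the good ones on the level platform, and leave the other things on the table alone.

Things in the scene. Friction and masses are not known exactly. Their poses are not given: they have to be found in the camera images.
- stage_top (a point): middle of the upper face of the stage's platform, an aluminium plate (x -75 to +50, y -110 to +110 mm) 60 mm above the table that tilts about a pivot 15 mm under this point; x away from the front edge, y to the left edge, z normal to it. A lip 5 mm high runs along the front and left edges, a 10 mm high vial along the right edge; a flush one lies behind the far edge; the free rubber area is x -65 to +40, y -75 to +100 mm, its front half is clearest of the lamp
- front_knob_grip (a point): black knob in front of the stage (platform x -122, y -15 mm): bar grip 38 mm long (this point's x), 14 mm thick (its y), on a disc; the point is on its axis (which leans sideways with the platform), 60 mm above the table, 7 under the bar's top, 23 above the disc. Clockwise seen from above raises the front edge, 0.045 rad per rad of turn; it stays where left (0.1 N m), end stops 3 rad either side of level
- side_knob_grip (a point): the like knob at the stage's front left corner (platform x -122, y +85 mm), same sizes and behaviour, but its axis is always upright and the point 57 mm above the table; turning it clockwise seen from above raises the platform's left edge, 0.045 rad of tilt per rad of turn
- side_bubble_mid (a point): white bubble, 11 mm long, of the green level vial (16 mm wide, 80 long) behind the platform's far edge; it runs along the platform's y to the higher side, 20 mm per 0.1 rad of tilt; level when midway between the vial's two black lines (platform x +62, y +10 mm)
- front_bubble_mid (a point): white bubble of the like green vial along the platform's right edge; it runs along the platform's x to the higher side, 20 mm per 0.1 rad of tilt; level when midway between the vial's two black lines (platform x -12, y -95 mm)
- rod_handle (a point): middle of the depth rod's blue handle, 16 mm square (sides along this point's x and y), 52 mm high. The rod is upright (z along it), 60 g; below the handle a steel collar of 26 mm diameter (26 to 31 mm below this point), then a shaft of 7 mm diameter. It hangs by its collar in its stand at first
- rod_tip (a point): the lower tip of the depth rod, 86 mm below the middle of the handle (55 mm below the collar)
- stand_rim (a point): centre of the mouth of the depth rod's stand, a fixed grey tube 65 mm high, 34 mm outside and 18 mm inside diameter, open at the top; the rod's shaft hangs in it with the collar lying on the rim (rod tip 55 mm below this point)
- rework_tray_in (a point): middle of the inner floor (4 mm above the table) of the fixed orange rework tray; inside 72 mm (x) by 162 mm (y, its long side), walls 8 mm above that floor
- red_a_mid (a point): centre, half-way up, of an aluminium block with a red band: upright cylinder, diameter 38, height 44 mm, 120 g, on a flat paper disc at first; z along its axis. In its top a central blind bore of 15 mm diameter, either 30 mm deep as it should be or only 14 mm, which must be felt with the rod. At most one of red_a and red_b is there
- red_b_mid (a point): centre, half-way up, of an aluminium block with a red band: upright cylinder, diameter 38, height 44 mm, 120 g, on a flat paper disc at first; z along its axis. In its top a central blind bore of 15 mm diameter, either 30 mm deep as it should be or only 14 mm, which must be felt with the rod. At most one of red_a and red_b is there
- yellow_a_mid (a point): centre, half-way up, of an aluminium block with a yellow band: upright cylinder, diameter 38, height 44 mm, 120 g, on a flat paper disc at first; z along its axis. In its top a central blind bore of 15 mm diameter, either 30 mm deep as it should be or only 14 mm, which must be felt with the rod. At most one of yellow_a and yellow_b is there
- yellow_b_mid (a point): centre, half-way up, of an aluminium block with a yellow band: upright cylinder, diameter 38, height 44 mm, 120 g, on a flat paper disc at first; z along its axis. In its top a central blind bore of 15 mm diameter, either 30 mm deep as it should be or only 14 mm, which must be felt with the rod. At most one of yellow_a and yellow_b is there
- green_a_mid (a point): centre, half-way up, of an aluminium block with a green band: upright cylinder, diameter 38, height 44 mm, 120 g, on a flat paper disc at first; z along its axis. In its top a central blind bore of 15 mm diameter, either 30 mm deep as it should be or only 14 mm, which must be felt with the rod. At most one of green_a and green_b is there
- green_b_mid (a point): centre, half-way up, of an aluminium block with a green band: upright cylinder, diameter 38, height 44 mm, 120 g, on a flat paper disc at first; z along its axis. In its top a central blind bore of 15 mm diameter, either 30 mm deep as it should be or only 14 mm, which must be felt with the rod. At most one of green_a and green_b is there
- tape_roll: roll of magenta tape, 52 mm across, 28 mm high, a bystander; origin at its underside
- galena: grey mineral, 30x36x21 mm, a bystander; origin at its underside
- sodalite_rock: dark blue mineral, 25x30x25 mm, a bystander; origin at its underside
- torch: black torch with a violet ring lying down, 32x104x32 mm, a bystander behind the optical rail; origin at its underside
- charger_block: black charger, 42x62x30 mm, a bystander, not always there; origin at its underside

How it is judged:
On the way, in this order (a step that is already met when the one before it is completed fails the run):
1. the platform is level (within 0.016 rad) (angle between stage_top's own z axis and vertical below 0.016 rad), for 0.5 s.
2. every block stands upright and released on the platform (x of red_a_mid in the frame of stage_top between -0.075 and 0.05 m and y of red_a_mid in the frame of stage_top between -0.09 and 0.11 m and z of red_a_mid in the frame of stage_top between 0.017 and 0.027 m and angle between each of red_a_mid, red_b_mid, yellow_a_mid, yellow_b_mid, green_a_mid, green_b_mid's own z axis and vertical below 0.06 rad and contact force between the fingers and red_a below 0.3 N and x of red_b_mid in the frame of stage_top between -0.075 and 0.05 m and y of red_b_mid in the frame of stage_top between -0.09 and 0.11 m and z of red_b_mid in the frame of stage_top between 0.017 and 0.027 m and contact force between the fingers and red_b below 0.3 N and x of yellow_a_mid in the frame of stage_top between -0.075 and 0.05 m and y of yellow_a_mid in the frame of stage_top between -0.09 and 0.11 m and z of yellow_a_mid in the frame of stage_top between 0.017 and 0.027 m and contact force between the fingers and yellow_a below 0.3 N and x of yellow_b_mid in the frame of stage_top between -0.075 and 0.05 m and y of yellow_b_mid in the frame of stage_top between -0.09 and 0.11 m and z of yellow_b_mid in the frame of stage_top between 0.017 and 0.027 m and contact force between the fingers and yellow_b below 0.3 N and x of green_a_mid in the frame of stage_top between -0.075 and 0.05 m and y of green_a_mid in the frame of stage_top between -0.09 and 0.11 m and z of green_a_mid in the frame of stage_top between 0.017 and 0.027 m and contact force between the fingers and green_a below 0.3 N and x of green_b_mid in the frame of stage_top between -0.075 and 0.05 m and y of green_b_mid in the frame of stage_top between -0.09 and 0.11 m and z of green_b_mid in the frame of stage_top between 0.017 and 0.027 m and contact force between the fingers and green_b below 0.3 N), for 0.2 s.
3. the depth rod's tip touches the bottom of the bore of the red block (within 2.5 mm) on the platform (x of rod_tip in the frame of red_a_mid between -0.008 and 0.008 m and y of rod_tip in the frame of red_a_mid between -0.008 and 0.008 m and z of rod_tip in the frame of red_a_mid below -0.0055 m and x of red_a_mid in the frame of stage_top between -0.075 and 0.05 m and y of red_a_mid in the frame of stage_top between -0.09 and 0.11 m and z of red_a_mid in the frame of stage_top between 0.017 and 0.027 m and angle between each of red_a_mid, red_b_mid's own z axis and vertical below 0.06 rad and x of rod_tip in the frame of red_b_mid between -0.008 and 0.008 m and y of rod_tip in the frame of red_b_mid between -0.008 and 0.008 m and z of rod_tip in the frame of red_b_mid below 0.0105 m and x of red_b_mid in the frame of stage_top between -0.075 and 0.05 m and y of red_b_mid in the frame of stage_top between -0.09 and 0.11 m and z of red_b_mid in the frame of stage_top between 0.017 and 0.027 m), for 0.2 s.
4. the depth rod's tip touches the bottom of the bore of the yellow block (within 2.5 mm) on the platform (x of rod_tip in the frame of yellow_a_mid between -0.008 and 0.008 m and y of rod_tip in the frame of yellow_a_mid between -0.008 and 0.008 m and z of rod_tip in the frame of yellow_a_mid below 0.0105 m and x of yellow_a_mid in the frame of stage_top between -0.075 and 0.05 m and y of yellow_a_mid in the frame of stage_top between -0.09 and 0.11 m and z of yellow_a_mid in the frame of stage_top between 0.017 and 0.027 m and angle between each of yellow_a_mid, yellow_b_mid's own z axis and vertical below 0.06 rad and x of rod_tip in the frame of yellow_b_mid between -0.008 and 0.008 m and y of rod_tip in the frame of yellow_b_mid between -0.008 and 0.008 m and z of rod_tip in the frame of yellow_b_mid below -0.0055 m and x of yellow_b_mid in the frame of stage_top between -0.075 and 0.05 m and y of yellow_b_mid in the frame of stage_top between -0.09 and 0.11 m and z of yellow_b_mid in the frame of stage_top between 0.017 and 0.027 m), for 0.2 s.
5. the depth rod's tip touches the bottom of the bore of the green block (within 2.5 mm) on the platform (x of rod_tip in the frame of green_a_mid between -0.008 and 0.008 m and y of rod_tip in the frame of green_a_mid between -0.008 and 0.008 m and z of rod_tip in the frame of green_a_mid below -0.0055 m and x of green_a_mid in the frame of stage_top between -0.075 and 0.05 m and y of green_a_mid in the frame of stage_top between -0.09 and 0.11 m and z of green_a_mid in the frame of stage_top between 0.017 and 0.027 m and angle between each of green_a_mid, green_b_mid's own z axis and vertical below 0.06 rad and x of rod_tip in the frame of green_b_mid between -0.008 and 0.008 m and y of rod_tip in the frame of green_b_mid between -0.008 and 0.008 m and z of rod_tip in the frame of green_b_mid below 0.0105 m and x of green_b_mid in the frame of stage_top between -0.075 and 0.05 m and y of green_b_mid in the frame of stage_top between -0.09 and 0.11 m and z of green_b_mid in the frame of stage_top between 0.017 and 0.027 m), for 0.2 s.
At the end, for the whole second after the job is handed in: the platform is level within 0.016 rad; the depth rod hangs in its stand, collar on the rim (within 4 mm); every block with the 30 mm bore stands upright on the platform, every block with the 14 mm bore stands upright on the tray's floor, all released (angle between stage_top's own z axis and vertical below 0.016 rad and horizontal distance between rod_tip and stand_rim below 0.009 m and z of rod_tip in the frame of stand_rim between -0.059 and -0.051 m and angle between each of rod_tip, red_b_mid, yellow_a_mid, green_b_mid's own z axis and vertical below 0.08 rad and x of red_a_mid in the frame of stage_top between -0.075 and 0.05 m and y of red_a_mid in the frame of stage_top between -0.09 and 0.11 m and z of red_a_mid in the frame of stage_top between 0.017 and 0.027 m and angle between each of red_a_mid, yellow_b_mid, green_a_mid's own z axis and vertical below 0.06 rad and x of red_b_mid in the frame of rework_tray_in between -0.04 and 0.04 m and y of red_b_mid in the frame of rework_tray_in between -0.085 and 0.085 m and z of red_b_mid in the frame of rework_tray_in between 0.017 and 0.027 m and x of yellow_a_mid in the frame of rework_tray_in between -0.04 and 0.04 m and y of yellow_a_mid in the frame of rework_tray_in between -0.085 and 0.085 m and z of yellow_a_mid in the frame of rework_tray_in between 0.017 and 0.027 m and x of yellow_b_mid in the frame of stage_top between -0.075 and 0.05 m and y of yellow_b_mid in the frame of stage_top between -0.09 and 0.11 m and z of yellow_b_mid in the frame of stage_top between 0.017 and 0.027 m and x of green_a_mid in the frame of stage_top between -0.075 and 0.05 m and y of green_a_mid in the frame of stage_top between -0.09 and 0.11 m and z of green_a_mid in the frame of stage_top between 0.017 and 0.027 m and x of green_b_mid in the frame of rework_tray_in between -0.04 and 0.04 m and y of green_b_mid in the frame of rework_tray_in between -0.085 and 0.085 m and z of green_b_mid in the frame of rework_tray_in between 0.017 and 0.027 m); the robot touches nothing.
It fails at once if the depth rod is pressed against a block with more than 40 N (contact force between depth_rod and red_a above 40 N or contact force between depth_rod and red_b above 40 N or contact force between depth_rod and yellow_a above 40 N or contact force between depth_rod and yellow_b above 40 N or contact force between depth_rod and green_a above 40 N or contact force between depth_rod and green_b above 40 N).
It fails at once if a bystander is moved by more than 5 cm (distance of any of tape_roll, galena, sodalite_rock, torch, charger_block from where it was at the start of the episode above 0.05 m).
Of red_a, red_b only 1 to 1 are there at a start; the rules pass over those that are not, and their reading is None.
Of yellow_a, yellow_b only 1 to 1 are there at a start; the rules pass over those that are not, and their reading is None.
Of green_a, green_b, charger_block only 1 to 1 are there at a start; the rules pass over those that are not, and their reading is None.
At some moment in a run one of red_a, red_b, yellow_a, yellow_b may be knocked a few centimetres aside while the robot is not near it.
It also fails if it takes over 210 s, if anything falls off the work surface, if the arm or the gripper's body presses on something with over 40 N, if the wrist force passes 120 N, or if a joint passes its speed limit or range.

## Working session

There is one attempt and no reset: what is moved stays moved. The work goes in short steps, each a Python script; the robot and the scene stay as the last script left them, time stands still between calls to the robot, and variables do not carry over. Pictures are saved under pics/ and viewed, on a budget of 14 in all, crops included, one or two more only if the job needs it, and the job is handed in when it is done.

```bash
mkdir -p pics; cat > h.py <<'E'
from rig import *
import numpy as np, cv2
from scipy.spatial.transform import Rotation as R
def save(name,img): cv2.imwrite(f'pics/{name}.png',cv2.cvtColor(img,cv2.COLOR_RGB2BGR))
def cam(name):
    s=get_state(); im=get_image(name)
    if name=='wrist':
        T=np.eye(4);T[:3,:3]=R.from_quat(s['tool_rot']).as_matrix();T[:3,3]=s['position']
        im['T']=T@np.array(im['hand_eye'])
    else:
        T=np.eye(4);r=np.array(im['rotation'])
        T[:3,:3]=r if r.shape==(3,3) else R.from_quat(r).as_matrix();T[:3,3]=im['xyz'];im['T']=T
    return im
def p3(im,u,v,d=None):
    K=np.array(im['camera_matrix'])
    if d is None:
        d=im['depth'][int(v)-1:int(v)+2,int(u)-1:int(u)+2];d=np.median(d[d>0]) if (d>0).any() else np.nan
    return (im['T']@np.r_[np.linalg.inv(K)@[u*d,v*d,d],1])[:3]
def pz(im,u,v,z):
    K=np.array(im['camera_matrix']);r=im['T'][:3,:3]@np.linalg.inv(K)@[u,v,1];o=im['T'][:3,3]
    return o+r*(z-o[2])/r[2]
def down(yaw): # tool z down, tool y at angle yaw+90 from world x (tool x at yaw)
    c,s=np.cos(yaw),np.sin(yaw)
    return R.from_matrix(np.array([[c,s,0],[s,-c,0],[0,0,-1]])).as_quat()
E
python3 - <<'E'
from h import *
import pickle
print(get_state())
for n in('scene','top'):
    im=cam(n);save(n+'0',im['pixels']);pickle.dump(im,open(n+'0.pkl','wb'));print(n,im['T'].round(3),np.array(im['camera_matrix']))
E
```

```text
{'t': 0.0, 'joint_pos': array([ 1.25880474,  0.6900207 , -0.19448614,  1.56635442,  0.15732539,
        0.90250578, -0.21510734]), 'qvel': array([-0.00063068,  0.00021155,  0.00074873, -0.00095499,  0.00047156,
        0.00033345,  0.00047914]), 'effort': array([-9.27021574e-04, -5.27566516e+01, -1.26711555e+00, -1.53425395e+01,
       -5.25611266e-02,  6.66564389e-03,  1.89921689e-04]), 'position': array([ 0.2115518 , -0.58742256,  0.23788366]), 'tool_rot': array([ 9.85084030e-01,  1.72071366e-01, -2.47370099e-04, -9.14899600e-04]), 'wrist_force': array([-0.16703072, -0.16615844, -0.08422096]), 'torque': array([0.00495443, 0.00504757, 0.02620249]), 'width': 0.9994884438045847}
scene [[-0.844 -0.193  0.5   -0.127]
 [-0.536  0.342 -0.772  0.906]
 [-0.023 -0.92  -0.392  0.601]
 [ 0.     0.     0.     1.   ]] [[484.13497252   0.         321.02249883]
 [  0.         484.13497252 235.92821669]
 [  0.           0.           1.        ]]
top [[ 0.024 -0.99   0.14   0.331]
 [-1.    -0.024 -0.002 -0.073]
 [ 0.005 -0.14  -0.99   1.319]
 [ 0.     0.     0.     1.   ]] [[538.10815942   0.         316.7387584 ]
 [  0.         538.10815942 233.11697952]
 [  0.           0.           1.        ]]
```

View pics/top0.png

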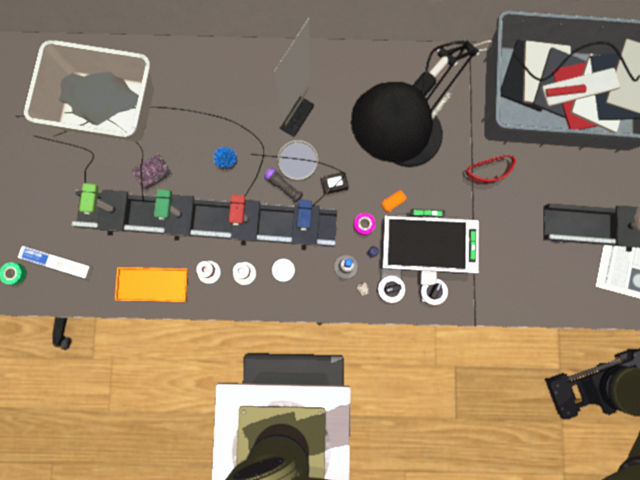

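View pics/scene0.png

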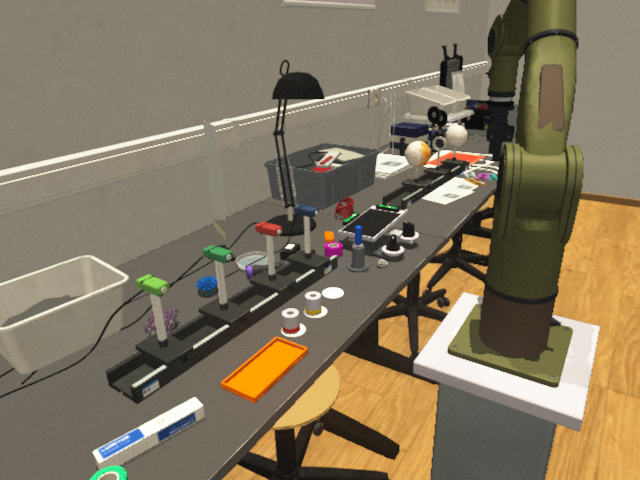

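The top view shows red and yellow blocks at about (208,271) and (244,272), with the third disc at (284,270) empty, so green is missing. The rod is at (346,266), the knobs at (392,290) and (433,291), the platform around (431,245) and the tray at (151,284).

```bash
python3 - <<'E'
from h import *
import pickle
im=pickle.load(open('top0.pkl','rb'))
px=im['pixels']
a=cv2.resize(px[195:310,330:490],None,fx=5,fy=5,interpolation=cv2.INTER_CUBIC);save('crop1',a)
# blocks / rod / tray
for n,(u,v) in dict(red=(208,271),yel=(244,272),disc=(284,270),rod=(347,263),sk=(392,290),fk=(434,291),plat=(431,244),tray=(151,284),tape=(365,224),lampL=(395,120),sod=(373,252),gal=(363,289)).items(): print(n,p3(im,u,v).round(4))
# platform plane fit
P=np.array([p3(im,u,v) for v in range(224,266,3) for u in range(394,464,3)])
P=P[(P[:,2]>0.03)&(P[:,2]<0.1)]
A=np.c_[P[:,:2],np.ones(len(P))];c,res,*_=np.linalg.lstsq(A,P[:,2],rcond=None);print('plane',c,np.std(A@c-P[:,2]))
# table plane
P=np.array([p3(im,u,v) for v in range(255,310,4) for u in range(195,330,4)]);P=P[abs(P[:,2])<0.01]
A=np.c_[P[:,:2],np.ones(len(P))];c,*_=np.linalg.lstsq(A,P[:,2],rcond=None);print('table',c,np.std(A@c-P[:,2]))
# block tops
for (u0,u1) in ((195,222),(232,258)):
    Q=np.array([p3(im,u,v) for v in range(258,288) for u in range(u0,u1)]);Q=Q[(Q[:,2]>0.038)&(Q[:,2]<0.06)];print(len(Q),Q.min(0),Q.max(0),Q.mean(0))
# rod stand, rod
Q=np.array([p3(im,u,v) for v in range(245,285) for u in range(333,362)])
for lo,hi in((.055,.08),(.11,.16)):
    q=Q[(Q[:,2]>lo)&(Q[:,2]<hi)];print('rod',lo,len(q),q.min(0),q.max(0),q.mean(0))
# tray
hsv=cv2.cvtColor(px,cv2.COLOR_RGB2HSV);m=cv2.inRange(hsv,(8,180,120),(25,255,255));m[:,:100]=0;m[:,205:]=0
ys,xs=np.nonzero(m);Q=np.array([p3(im,u,v) for u,v in zip(xs,ys)]);Q=Q[np.isfinite(Q[:,0])]
print('tray',cv2.minAreaRect((Q[:,:2]*1000).astype(np.float32)),np.median(Q[:,2]))
E
```

```text
red [0.4147 0.18   0.0439]
yel [0.4145 0.0951 0.0413]
disc [ 0.4245  0.0028 -0.0005]
rod [ 0.4348 -0.1442  0.121 ]
sk [ 0.3794 -0.2529  0.0649]
fk [ 0.3792 -0.3492  0.0705]
plat [ 0.4896 -0.345   0.0612]
tray [0.3824 0.3251 0.0028]
tape [ 0.5435 -0.1946 -0.0007]
lampL [ 0.6304 -0.1939  0.5016]
sod [ 0.4716 -0.2126  0.0225]
gal [ 0.382  -0.1899  0.0165]
plane [-0.02683497 -0.08175822  0.04646099] 0.0010433030622918665
table [ 0.00128468 -0.00082289 -0.00069688] 0.0011219436832305273
177 [0.40045093 0.17180541 0.03847622] [0.43626338 0.2088694  0.04600842] [0.41871535 0.19011634 0.04253898]
168 [0.40006966 0.08572693 0.03883908] [0.43590009 0.12189087 0.0466652 ] [0.41765431 0.10379423 0.04259599]
rod 0.055 100 [ 0.41925342 -0.16184835  0.05593515] [ 0.4518866  -0.1312599   0.07315127] [ 0.43312664 -0.14516153  0.06601822]
rod 0.11 50 [ 0.42823576 -0.153334    0.11578589] [ 0.44420814 -0.13974606  0.12331148] [ 0.43576981 -0.14630202  0.12019415]
tray ((381.7284851074219, 324.28778076171875), (80.33427429199219, 171.27606201171875), 1.0062365531921387) 0.003726386175552321
```

View pics/crop1.png

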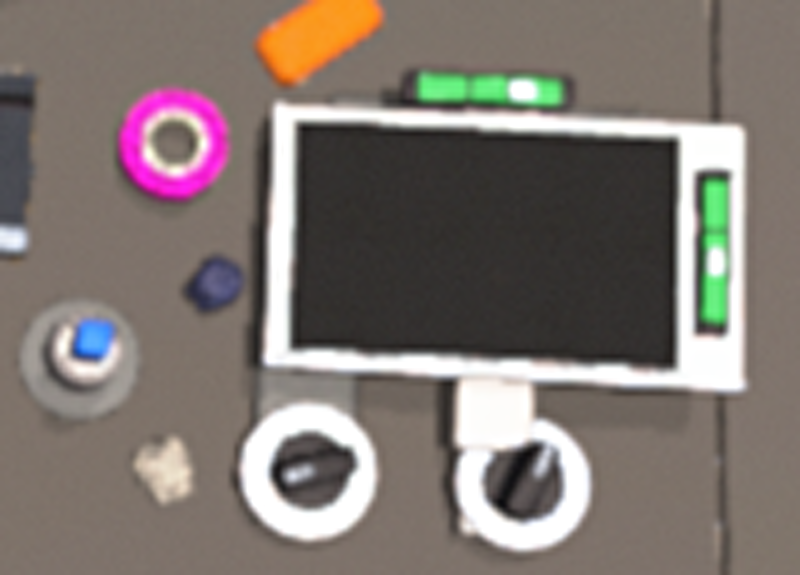

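Right edge is about 0.08 rad high and the front about 0.027 rad high. The bubbles agree: the side bubble lies toward the right at crop (522,90), the front bubble toward the front at (716,262). Next I'll view the knobs from the wrist.

```bash
python3 - <<'E'
from h import *
import pickle
he=get_image('wrist')['hand_eye'];print(np.round(he,3))
for y in (0,0.35,-.35): print(y,solve_ik([.38,-.30,.26],down(y)),solve_ik([.37,-.25,.04],down(y)))
move_to([.38,-.30,.27],down(0.0))
im=cam('wrist');save('w1',im['pixels']);pickle.dump(im,open('w1.pkl','wb'));print(get_state()['t'],get_state()['joint_pos'])
E
```

```text
[[ 0.001 -0.95  -0.312  0.082]
 [ 1.     0.001  0.     0.001]
 [ 0.    -0.312  0.95  -0.146]
 [ 0.     0.     0.     1.   ]]
0 [ 0.6337226   0.47531467 -0.09149506  1.95535967  0.06391823  0.71363315
 -1.06682362] [ 0.61016701  0.8691438  -0.19297831  2.2266926   1.2152788   0.15689292
 -2.29732736]
0.35 [ 0.69829678  0.47847104 -0.1888711   1.95216605  0.13109804  0.72252388
 -0.78917032] [ 0.50049002  0.86845025 -0.0155881   2.23204325  0.28150507  0.04284351
 -1.01163702]
-0.35 [ 0.56164165  0.47520497  0.01720118  1.95891874 -0.0121075   0.70756534
 -1.33465785] [ 0.61016701  0.8691438  -0.19297831  2.2266926   1.2152788   0.15689292
 -2.64732736]
1.4667 [ 0.63821917  0.46173927 -0.09401407  1.94075284  0.06296163  0.74151074
 -1.06537467]
```

View pics/w1.png

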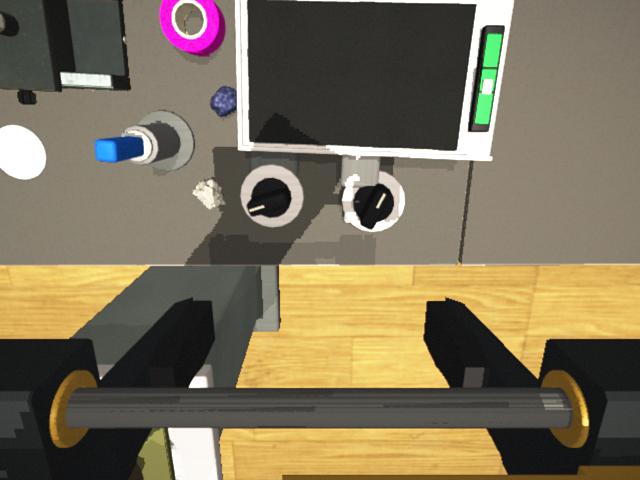

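```bash
python3 - <<'E'
from h import *
import pickle
im=pickle.load(open('w1.pkl','rb'))
a=cv2.resize(im['pixels'][155:245,235:410],None,fx=4.5,fy=4.5,interpolation=cv2.INTER_CUBIC);save('crop2',a)
for (u,v) in ((272,197),(373,205)): print(p3(im,u,v))
print(pz(im,272,197,.064),pz(im,373,205,.067))
q0=get_state()['joint_pos']
for k in ((.379,-.253,.042),(.379,-.349,.044)):
  print([ (y,None if (q:=solve_ik(k,down(y))) is None else q.round(2).tolist()) for y in np.arange(-2.0,3.9,.4).round(1)])
E
```

```text
[ 0.3915648  -0.25938628  0.06338117]
[ 0.38580481 -0.35020828  0.0712266 ]
[ 0.39168895 -0.25946026  0.064     ] [ 0.38486688 -0.3508051   0.067     ]
[(np.float64(-2.0), [0.45, 0.87, 0.06, 2.21, -0.61, 0.08, -2.47]), (np.float64(-1.6), [0.46, 0.87, 0.04, 2.21, -0.46, 0.08, -2.22]), (np.float64(-1.2), [0.47, 0.87, 0.03, 2.21, -0.27, 0.07, -2.01]), (np.float64(-0.8), [0.49, 0.87, 0.0, 2.21, -0.04, 0.07, -1.84]), (np.float64(-0.4), [0.49, 0.87, -0.0, 2.21, 0.05, 0.07, -1.53]), (np.float64(-0.0), [0.5, 0.87, -0.01, 2.21, 0.14, 0.07, -1.22]), (np.float64(0.4), [0.5, 0.86, -0.02, 2.2, 0.23, 0.07, -0.91]), (np.float64(0.8), [0.51, 0.86, -0.03, 2.2, 0.32, 0.08, -0.6]), (np.float64(1.2), [0.51, 0.86, -0.04, 2.2, 0.42, 0.08, -0.3]), (np.float64(1.6), [0.54, 0.86, -0.08, 2.2, 0.68, 0.1, -0.17]), (np.float64(2.0), [0.57, 0.86, -0.13, 2.2, 0.89, 0.13, 0.02]), (np.float64(2.4), [0.62, 0.87, -0.21, 2.2, 1.08, 0.18, 0.24]), (np.float64(2.8), [0.71, 0.88, -0.36, 2.19, 1.23, 0.29, 0.48]), (np.float64(3.2), [1.15, 1.22, -1.26, 2.17, 1.44, 1.12, 0.7]), (np.float64(3.6), [1.15, 1.22, -1.26, 2.17, 1.44,
[... 282 characters left out ...]
float64(-0.4), [0.66, 0.88, -0.01, 2.03, 0.04, 0.23, -1.35]), (np.float64(-0.0), [0.68, 0.88, -0.04, 2.03, 0.13, 0.24, -1.05]), (np.float64(0.4), [0.7, 0.88, -0.07, 2.03, 0.23, 0.24, -0.74]), (np.float64(0.8), [0.72, 0.88, -0.1, 2.03, 0.33, 0.25, -0.44]), (np.float64(1.2), [0.76, 0.88, -0.17, 2.03, 0.49, 0.27, -0.2]), (np.float64(1.6), [0.81, 0.89, -0.26, 2.02, 0.68, 0.32, 0.02]), (np.float64(2.0), [0.87, 0.9, -0.35, 2.02, 0.84, 0.37, 0.27]), (np.float64(2.4), [0.93, 0.91, -0.46, 2.02, 0.97, 0.45, 0.55]), (np.float64(2.8), [1.01, 0.94, -0.6, 2.01, 1.08, 0.54, 0.85]), (np.float64(3.2), [1.3, 1.24, -1.26, 2.0, 1.37, 1.16, 1.03]), (np.float64(3.6), [0.44, 0.93, 0.36, 2.04, -0.96, 0.35, -2.65])]
```

View pics/crop2.png

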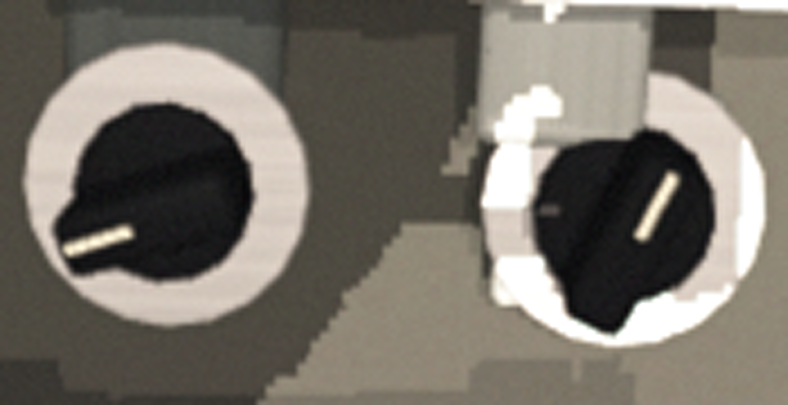

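```bash
python3 - <<'E'
from h import *
import pickle
im=pickle.load(open('w1.pkl','rb'))
for n,(u0,u1,v0,v1),zl in(('side',(238,308,165,232),.054),('front',(338,410,172,238),.057)):
    Q=np.array([p3(im,u,v,im['depth'][v,u]) for v in range(v0,v1) for u in range(u0,u1)])
    pxl=im['pixels'][v0:v1,u0:u1].reshape(-1,3).astype(int).max(1)
    q=Q[(Q[:,2]>zl)&(Q[:,2]<.08)]
    qq=q[:,:2]
    print(n,len(q),np.median(q[:,2]),qq.mean(0),cv2.minAreaRect((qq*1000).astype(np.float32)))
    w,V=np.linalg.eigh(np.cov(qq.T));print(np.sqrt(w*12),np.arctan2(V[1,1],V[0,1]))
E
```

```text
side 667 0.06367053607816969 [ 0.38539551 -0.25474609] ((384.3598937988281, -254.19602966308594), (14.26662826538086, 38.09225082397461), 16.7532958984375)
[0.01431051 0.03769167] 1.8657609760788412
front 703 0.07074701979938047 [ 0.38243215 -0.35188182] ((380.8175354003906, -352.33233642578125), (14.392916679382324, 38.5606575012207), 64.672607421875)
[0.01415913 0.03764603] 2.6916373584445714
```

```bash
cat >> h.py <<'E'
def turn(xy,z,a0,d,n=0.25):
    """grip bar at xy with tool x along a0, turn by d (ccw +)"""
    set_gripper(.42)
    move_to([*xy,z+.06],down(a0)); move_linear([*xy,z],v=.1)
    set_gripper(0.0); w=get_state()['width']
    for a in np.linspace(0,d,int(abs(d)/n)+2)[1:]: move_to([*xy,z],down(a0+a))
    set_gripper(.42); move_linear([*xy,z+.07],v=.15)
    return w
def plane(im,lo=.045,hi=.08,half=(.045,.08),c=(.495,-.345)):
    d=im['depth'];K=np.array(im['camera_matrix']);v,u=np.mgrid[0:480:2,0:640:2];D=d[::2,::2]
    P=np.stack([(u-K[0,2])/K[0,0]*D,(v-K[1,2])/K[1,1]*D,D],-1)[D>0]@im['T'][:3,:3].T+im['T'][:3,3]
    m=(abs(P[:,0]-c[0])<half[0])&(abs(P[:,1]-c[1])<half[1])&(P[:,2]>lo)&(P[:,2]<hi);P=P[m]
    A=np.c_[P[:,:2],np.ones(len(P))];co,*_=np.linalg.lstsq(A,P[:,2],rcond=None)
    return co[:2],len(P),np.std(A@co-P[:,2])
E
python3 - <<'E'
from h import *
import pickle
print(turn((.3845,-.2543),.041,1.866,-1.75),get_state()['t'],get_state()['wrist_force'])
im=cam('top');print(plane(im))
move_to([.40,-.34,.27],down(0.0))
im=cam('wrist');save('w2',im['pixels']);pickle.dump(im,open('w2.pkl','wb'))
print('w',plane(im))
for (x,y) in((.3845,-.2543),(.381,-.352)):
    K=np.array(im['camera_matrix']);D=im['depth'];v,u=np.mgrid[0:480,0:640]
    P=np.stack([(u-K[0,2])/K[0,0]*D,(v-K[1,2])/K[1,1]*D,D],-1)[D>0]@im['T'][:3,:3].T+im['T'][:3,3]
    q=P[(np.hypot(P[:,0]-x,P[:,1]-y)<.035)&(P[:,2]>.055)&(P[:,2]<.08)];
    print(len(q),np.median(q[:,2]),cv2.minAreaRect((q[:,:2]*1000).astype(np.float32)),)
    w,V=np.linalg.eigh(np.cov(q[:,:2].T));print(np.arctan2(V[1,1],V[0,1]))
E
```

```text
0.1562607277455448 7.7167 [0.32306042 0.17799657 0.07961481]
(array([-0.02168289, -0.00160236]), 541, np.float64(0.002457298541847484))
w (array([-0.02514012,  0.00106321]), 5402, np.float64(0.0007829164500575849))
654 0.06367821114711228 ((384.643310546875, -254.2458038330078), (37.61103439331055, 14.459111213684082), 6.256390571594238)
-3.0269585934460146
682 0.06958567948322036 ((380.879150390625, -354.0215148925781), (14.294205665588379, 38.08009719848633), 63.65692138671875)
2.6923074600166674
```

```bash
python3 - <<'E'
from h import *
import pickle
print(turn((.381,-.354),.045,-.449,.56),get_state()['t'])
move_to([.40,-.34,.30],down(0.0))
im=cam('wrist');save('w3',im['pixels']);pickle.dump(im,open('w3.pkl','wb'));print('w',plane(im),plane(im,-.01,.01,(.05,.3),(.40,-.2)))
im=cam('top');save('t3',im['pixels']);print(plane(im))
E
```

```text
0.15250747071248405 12.6167
w (array([-0.00027904, -0.00028155]), 4572, np.float64(0.0007979871583599401)) (array([0.0078525 , 0.00066573]), 6190, np.float64(0.0014310533060962085))
(array([ 0.00170427, -0.00048114]), 533, np.float64(0.0025370631979598672))
```

View pics/w3.png

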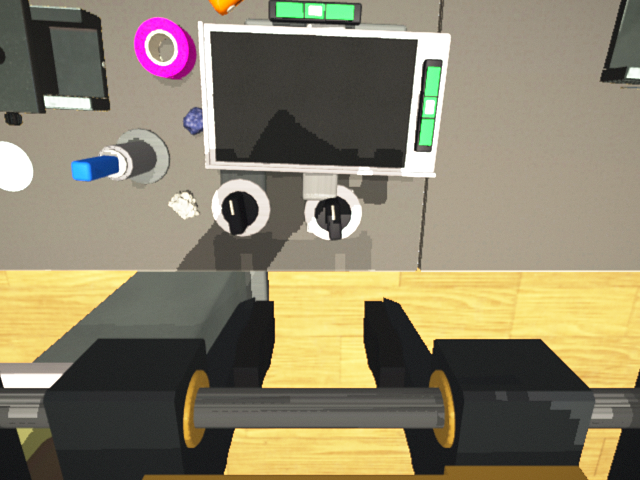

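The view shows both bubbles midway: side bubble at (316,12) in its vial from 272 to 360, and front bubble at (429,105) in its vial from 60 to 150. The depth plane gives less than 0.001 rad. Next is locating the platform frame and the blocks.

```bash
cat >> h.py <<'E'
def cloud(im):
    D=im['depth'];K=np.array(im['camera_matrix']);v,u=np.mgrid[0:480,0:640]
    return np.stack([(u-K[0,2])/K[0,0]*D,(v-K[1,2])/K[1,1]*D,D],-1)@im['T'][:3,:3].T+im['T'][:3,3]
def near(P,xy,r,lo,hi): return (np.hypot(P[...,0]-xy[0],P[...,1]-xy[1])<r)&(P[...,2]>lo)&(P[...,2]<hi)
def block(im,xy,base,r=.06):
    P=cloud(im);q=P[near(P,xy,r,base+.040,base+.050)]
    if len(q)<30: return None
    (c,rad)=cv2.minEnclosingCircle((q[:,:2]*1000).astype(np.float32));return len(q),np.array(c)/1000,rad,q[:,:2].mean(0),np.median(q[:,2])
E
python3 - <<'E'
from h import *
import pickle
im=pickle.load(open('w3.pkl','rb'));P=cloud(im)
m=(P[...,2]>.055)&(P[...,2]<.0625)&(P[...,0]>.42)&(P[...,0]<.60)&(P[...,1]<-.2)&(P[...,1]>-.5)
q=P[m];print(len(q),cv2.minAreaRect((q[:,:2]*1000).astype(np.float32)),np.median(q[:,2]))
for u,v in((206,167),(434,175),(449,34),(203,24)): print(pz(im,u,v,.0625))
set_gripper(.62)
move_to([.33,.14,.30],down(0.0))
im=cam('wrist');pickle.dump(im,open('w4.pkl','wb'));save('w4',im['pixels'])
for xy in((.4187,.19),(.4177,.1038)): print(block(im,xy,0,.042))
print(get_state()['t'])
E
```

```text
31828 ((500.6215515136719, -345.18121337890625), (216.61669921875, 145.74085998535156), 87.99468231201172) 0.06085159599191897
[ 0.43341007 -0.23141737  0.0625    ]
[ 0.42597596 -0.45067557  0.0625    ]
[ 0.54765432 -0.45237301  0.0625    ]
[ 0.55528252 -0.23974622  0.0625    ]
(1061, array([0.42056683, 0.19273421]), 18.880590438842773, array([0.42073463, 0.19244425]), np.float64(0.04395360851880992))
(1050, array([0.4191618 , 0.10614618]), 18.912500381469727, array([0.4195682 , 0.10627715]), np.float64(0.04396447970323808))
15.7583
```

View pics/w4.png

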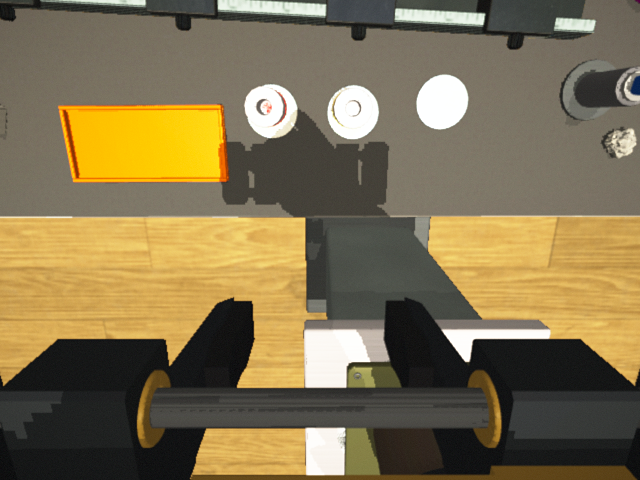

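Red is at (271,110), yellow at (353,111) and the green disc at (442,101) is empty. Both blocks are upright, so I'll move them now.

```bash
cat >> h.py <<'E'
def pick(xy,base,yaw=0.0,op=.62):
    set_gripper(op); move_to([*xy,base+.09],down(yaw)); move_linear([*xy,base+.011],v=.12)
    set_gripper(0.0); w=get_state()['width']; move_linear([*xy,base+.13],v=.2); return w
def place(xy,base,yaw=0.0,op=.58):
    move_to([*xy,base+.13],down(yaw)); move_linear([*xy,base+.02],v=.15)
    f=move_linear([*xy,base+.0095],v=.03,force_limit=4)
    z=get_state()['position'][2]; set_gripper(op); move_linear([*xy,base+.10],v=.15); return f,z
E
python3 - <<'E'
from h import *
import pickle
print(pick((.4206,.1926),0)); 
move_to([.45,-.05,.22],down(0.))
print(place((.48,-.300),.0605))
move_to([.33,.02,.30],down(0.0))
im=cam('wrist');b=block(im,(.4192,.1062),0,.08);print(b,get_state()['t'])
if b and b[2]<21:
    print(pick(b[1],0)); move_to([.45,-.05,.22],down(0.))
    print(place((.48,-.380),.0605))
move_to([.40,-.34,.30],down(0.0))
im=cam('wrist');save('w5',im['pixels']);pickle.dump(im,open('w5.pkl','wb'));print('w',plane(im))
for y in(-.3,-.38): print(block(im,(.48,y),.0605,.04))
print(get_state()['t'])
E
```

```text
Traceback (most recent call last):
  File "h.py", line 48, in pick
    set_gripper(op); move_to([*xy,base+.09],down(yaw)); move_linear([*xy,base+.011],v=.12)
                                                        ~~~~~~~~~~~^^^^^^^^^^^^^^^^^^^^^^^
rig.IKError: the arm cannot follow that straight line within its joint ranges
```

```bash
python3 - <<'E'
from h import *
print(get_state()['joint_pos'].round(2),get_state()['t'])
for xy,z in(((.4206,.1926),.011),((.4192,.1062),.011),((.382,.29),.015),((.382,.36),.015)):
  for y in np.arange(-1.6,1.7,.4).round(1):
    qs=[solve_ik([*xy,h],down(y)) for h in(.13,.09,.05,z)]
    print(xy,y,[None if q is None else q.round(2).tolist() for q in (qs[1],qs[3])])
E
```

```text
[-0.43  0.76 -0.15  2.17  0.46  0.24 -2.56] 16.9083
(0.4206, 0.1926) -1.6 [[0.14, 1.1, -1.26, 2.14, 1.3, 1.08, 1.26], [0.06, 1.17, -1.05, 2.16, 1.49, 0.93, 1.15]]
(0.4206, 0.1926) -1.2 [[-0.66, 0.78, 0.22, 2.18, -0.69, 0.25, -2.6], [0.06, 1.17, -1.05, 2.16, 1.49, 0.93, 1.55]]
(0.4206, 0.1926) -0.8 [[-0.66, 0.78, 0.22, 2.18, -0.69, 0.25, -2.2], [0.06, 1.17, -1.05, 2.16, 1.49, 0.93, 1.95]]
(0.4206, 0.1926) -0.4 [[-0.54, 0.77, 0.02, 2.17, -0.06, 0.2, -2.44], [0.06, 1.17, -1.05, 2.16, 1.49, 0.93, 2.35]]
(0.4206, 0.1926) -0.0 [[-0.43, 0.76, -0.15, 2.17, 0.46, 0.24, -2.56], None]
(0.4206, 0.1926) 0.4 [[-0.38, 0.77, -0.23, 2.16, 0.63, 0.27, -2.34], None]
(0.4206, 0.1926) 0.8 [[-0.32, 0.78, -0.33, 2.16, 0.79, 0.33, -2.1], [-0.5, 0.93, -0.05, 2.19, 1.01, 0.04, -2.31]]
(0.4206, 0.1926) 1.2 [[-0.26, 0.79, -0.44, 2.16, 0.92, 0.39, -1.83], [-0.49, 0.93, -0.07, 2.18, 1.14, 0.06, -2.03]]
(0.4206, 0.1926) 1.6 [[-0.2, 0.81, -0.54, 2.15, 1.01, 0.46, -1.53], [-0.44, 0.93, -0.15, 2.18, 1.31, 0.13, -1.81]]
(0.4192, 0.1062) -1.6 [[-0.49, 0.77, 0.22, 2.26, -0.91, 0.19, -2.6], [-0.37, 0.94, 0.02, 2.27, 3.37
[... 2239 characters left out ...]
.22, 2.01, -0.79, 0.26, -2.44]]
(0.382, 0.36) -0.4 [[-0.98, 0.82, 0.23, 2.0, -0.46, 0.38, -2.36], [-0.97, 0.96, 0.22, 2.01, -0.79, 0.26, -2.04]]
(0.382, 0.36) -0.0 [[-0.77, 0.8, -0.12, 1.99, 0.24, 0.37, -2.65], [-0.85, 0.94, 0.02, 2.0, -0.07, 0.2, -2.34]]
(0.382, 0.36) 0.4 [[-0.68, 0.81, -0.27, 1.98, 0.49, 0.42, -2.5], [-0.75, 0.94, -0.16, 2.0, 0.55, 0.24, -2.55]]
(0.382, 0.36) 0.8 [[-0.62, 0.82, -0.38, 1.98, 0.64, 0.46, -2.24], [-0.7, 0.94, -0.24, 2.0, 0.74, 0.29, -2.33]]
(0.382, 0.36) 1.2 [[-0.55, 0.84, -0.49, 1.97, 0.77, 0.52, -1.97], [-0.65, 0.95, -0.33, 1.99, 0.9, 0.34, -2.08]]
(0.382, 0.36) 1.6 [[-0.5, 0.86, -0.58, 1.97, 0.86, 0.58, -1.65], [-0.58, 0.97, -0.44, 1.99, 1.03, 0.42, -1.8]]
```

```bash
python3 - <<'E'
from h import *
import pickle
P=np.concatenate([cloud(pickle.load(open(f,'rb'))).reshape(-1,3) for f in('top0.pkl','scene0.pkl')])
for y0 in np.arange(0,.4,.05):
  q=P[(P[:,1]>y0)&(P[:,1]<y0+.05)&(P[:,0]>.44)&(P[:,0]<.62)]
  print(round(y0,2),[(round(x,2),round(q[(q[:,0]>x)&(q[:,0]<x+.02)][:,2].max(initial=0),3)) for x in np.arange(.44,.62,.02)])
E
```

```text
0.0 [(np.float64(0.44), np.float64(0.009)), (np.float64(0.46), np.float64(0.008)), (np.float64(0.48), np.float64(0.041)), (np.float64(0.5), np.float64(0.04)), (np.float64(0.52), np.float64(0.017)), (np.float64(0.54), np.float64(0.016)), (np.float64(0.56), np.float64(0.042)), (np.float64(0.58), np.float64(0.036)), (np.float64(0.6), np.float64(0.026))]
0.05 [(np.float64(0.44), np.float64(0.006)), (np.float64(0.46), np.float64(0.047)), (np.float64(0.48), np.float64(0.055)), (np.float64(0.5), np.float64(0.196)), (np.float64(0.52), np.float64(0.195)), (np.float64(0.54), np.float64(0.196)), (np.float64(0.56), np.float64(0.194)), (np.float64(0.58), np.float64(0.185)), (np.float64(0.6), np.float64(0.178))]
0.1 [(np.float64(0.44), np.float64(0.007)), (np.float64(0.46), np.float64(0.05)), (np.float64(0.48), np.float64(0.053)), (np.float64(0.5), np.float64(0.194)), (np.float64(0.52), np.float64(0.195)), (np.float64(0.54), np.float64(0.197)), (np.float64(0.56), np.float64(0.194)), (np.float64(0.58), np.float64(0.05)), (np.float64(0.6), np.float64(0.006))]
0.15 [(np.float64(0.44), np.float64(0.00
[... 1031 characters left out ...]
p.float64(0.44), np.float64(0.006)), (np.float64(0.46), np.float64(0.006)), (np.float64(0.48), np.float64(0.007)), (np.float64(0.5), np.float64(0.042)), (np.float64(0.52), np.float64(0.017)), (np.float64(0.54), np.float64(0.191)), (np.float64(0.56), np.float64(0.185)), (np.float64(0.58), np.float64(0.16)), (np.float64(0.6), np.float64(0.139))]
0.35 [(np.float64(0.44), np.float64(0.006)), (np.float64(0.46), np.float64(0.008)), (np.float64(0.48), np.float64(0.005)), (np.float64(0.5), np.float64(0.054)), (np.float64(0.52), np.float64(0.054)), (np.float64(0.54), np.float64(0.054)), (np.float64(0.56), np.float64(0.194)), (np.float64(0.58), np.float64(0.055)), (np.float64(0.6), np.float64(0.054))]
```

```bash
python3 - <<'E'
from h import *
for xy,z in(((.4206,.1926),.011),((.4192,.1062),.011),((.382,.29),.015),((.382,.36),.015),((.48,-.3),.0715),((.48,-.38),.0715),((.435,-.1455),.08)):
  for y in (2.8,3.14,3.4):
    print(xy,y,[None if q is None else q.round(2).tolist() for q in [solve_ik([*xy,h],down(y)) for h in (z+.12,z+.05,z)]])
E
```

```text
(0.4206, 0.1926) 2.8 [[0.01, 0.83, -0.91, 2.12, 1.04, 0.74, -0.38], [-0.09, 0.92, -0.73, 2.16, 1.26, 0.59, -0.56], [-0.18, 0.99, -0.58, 2.17, 1.44, 0.48, -0.72]]
(0.4206, 0.1926) 3.14 [[0.04, 0.85, -0.97, 2.12, 1.07, 0.78, -0.07], [-0.08, 0.93, -0.76, 2.16, 1.27, 0.62, -0.23], [-0.17, 1.0, -0.59, 2.17, 1.45, 0.49, -0.38]]
(0.4206, 0.1926) 3.4 [[0.15, 1.0, -1.26, 2.12, 1.18, 1.04, 0.06], [0.14, 1.17, -1.26, 2.15, 1.38, 1.1, -0.07], [0.06, 1.17, -1.05, 2.16, 1.49, 0.93, -0.13]]
(0.4192, 0.1062) 2.8 [[0.18, 0.8, -0.89, 2.21, 1.08, 0.68, -0.27], [0.03, 0.89, -0.64, 2.25, 1.35, 0.49, -0.5], [-0.08, 0.96, -0.45, 2.26, 1.65, 0.37, -0.78]]
(0.4192, 0.1062) 3.14 [[0.21, 0.82, -0.94, 2.21, 1.11, 0.72, 0.04], [0.05, 0.89, -0.67, 2.25, 1.36, 0.52, -0.17], [-0.07, 0.96, -0.46, 2.26, 1.65, 0.37, -0.43]]
(0.4192, 0.1062) 3.4 [[0.33, 0.97, -1.26, 2.2, 1.2, 1.0, 0.17], [0.32, 1.16, -1.26, 2.24, 1.41, 1.08, 0.02], [-0.23, 0.94, -0.2, 2.27, 1.89, 0.17, -0.42]]
(0.382, 0.29) 2.8 [[-0.21, 0.84, -0.91, 2.07, 1.01, 0.77, -0.55], [-0.3, 0.93, -0.76, 2.11, 1.2, 0.64, -0.7], [-0.35, 1.01, -0.66, 2.12, 1.36, 0
[... 1472 characters left out ...]
, 1.08, -1.14, 1.68, 1.08, 1.15, 1.26], [1.12, 1.12, -1.05, 1.7, 1.13, 1.05, 1.23]]
(0.48, -0.38) 3.4 [[1.18, 1.02, -1.26, 1.63, 1.01, 1.27, 1.56], [1.18, 1.14, -1.26, 1.68, 1.15, 1.24, 1.47], [1.18, 1.23, -1.26, 1.7, 1.25, 1.24, 1.42]]
(0.435, -0.1455) 2.8 [[0.89, 0.77, -1.14, 2.07, 0.92, 0.93, 0.46], [0.78, 0.84, -0.95, 2.13, 1.07, 0.77, 0.34], [0.67, 0.89, -0.76, 2.16, 1.19, 0.61, 0.24]]
(0.435, -0.1455) 3.14 [[0.91, 0.8, -1.19, 2.07, 0.94, 0.97, 0.76], [0.8, 0.86, -0.99, 2.13, 1.09, 0.8, 0.65], [0.69, 0.9, -0.79, 2.16, 1.21, 0.63, 0.57]]
(0.435, -0.1455) 3.4 [[0.93, 0.84, -1.26, 2.07, 0.97, 1.02, 0.99], [0.9, 1.0, -1.26, 2.13, 1.19, 1.04, 0.8], [0.89, 1.12, -1.26, 2.15, 1.33, 1.08, 0.7]]
```

```bash
sed -i 's/yaw=0.0,op/yaw=np.pi,op/' h.py; python3 - <<'E'
from h import *
import pickle
Y=down(np.pi)
move_linear([.4206,.1926,.2]); move_to([.4206,.1926,.17],Y)
print(pick((.4206,.1926),0)); 
move_to([.44,-.05,.22],Y)
print(place((.48,-.300),.0605),get_state()['t'],get_state()['wrist_force'])
im=cam('top');b=block(im,(.4185,.1045),0,.08);print(b,block(im,(.479,-.302),.0605,.05))
move_to([.44,.106,.24],Y); im=cam('wrist');b=block(im,(.4192,.1062),0,.08);print(b,get_state()['t']);save('w6',im['pixels'])
E
```

```text
0.41782833167167127
(True, np.float64(0.07158668569062059)) 26.8667 [ 0.41438127  0.70601857 -1.06897331]
(241, array([0.45048389, 0.10239603]), 50.905086517333984, array([0.44396275, 0.10245593]), np.float64(0.04479663612738749)) (49, array([ 0.47860907, -0.30267859]), 18.658491134643555, array([ 0.47589323, -0.30409271]), np.float64(0.10404940630413884))
(1925, array([0.45195642, 0.10470782]), 50.85357666015625, array([0.44538408, 0.10461733]), np.float64(0.044217113792748675)) 28.5
```

```bash
python3 - <<'E'
from h import *
import pickle
Y=down(np.pi)
im=cam('wrist');b=block(im,(.4192,.1062),0,.03);print(b)
assert b and b[2]<20.5
print(pick(b[1],0)); move_to([.44,-.05,.22],Y)
im=cam('top');print('red',block(im,(.479,-.302),.0605,.05))
print(place((.48,-.380),.0605))
move_to([.40,-.34,.30],down(0.0))
im=cam('wrist');save('w7',im['pixels']);pickle.dump(im,open('w7.pkl','wb'));print('w',plane(im))
for y in(-.3,-.38): print(block(im,(.48,y),.0605,.04))
P=cloud(im)
for lo,hi in((.060,.067),(.067,.073),(.118,.126)):
    q=P[near(P,(.435,-.1455),.03,lo,hi)];print('rod',lo,len(q),len(q) and (q.mean(0),cv2.minAreaRect((q[:,:2]*1000).astype(np.float32))))
print(get_state()['t'])
E
```

```text
(1224, array([0.41981503, 0.10554706]), 18.85230827331543, array([0.41923319, 0.10566842]), np.float64(0.043892150962728915))
0.42183834139865284
red (170, array([ 0.47872333, -0.3023414 ]), 18.858875274658203, array([ 0.47841537, -0.3023205 ]), np.float64(0.10423558023173618))
(True, np.float64(0.07163264923358184))
w (array([-0.00654341,  0.00394886]), 3700, np.float64(0.0020140429212835535))
(1417, array([ 0.48005981, -0.30052588]), 18.857662200927734, array([ 0.48028095, -0.30066771]), np.float64(0.10390262848328347))
(1426, array([ 0.47955597, -0.38062631]), 18.9619140625, array([ 0.47988565, -0.3802171 ]), np.float64(0.10387748636356059))
rod 0.06 384 (array([ 0.43943542, -0.15217831,  0.0643812 ]), ((437.8293762207031, -147.7594451904297), (33.040409088134766, 29.310657501220703), 11.759041786193848))
rod 0.067 269 (array([ 0.43890306, -0.15072014,  0.06988792]), ((438.1336975097656, -148.0398406982422), (25.293949127197266, 20.546009063720703), 17.079025268554688))
rod 0.118 392 (array([ 0.43774918, -0.14667778,  0.12136406]), ((437.3186950683594, -145.8483428955078), (16.249187469482422, 16.4453125), 82.32942199707031))
38.1417
```

View pics/w7.png

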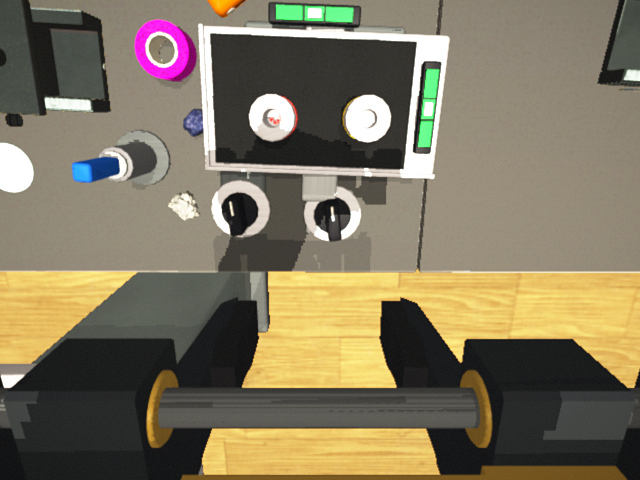

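Both blocks stand upright on the platform, red at (272,118) and yellow at (367,118), and the bubbles are still centred at (315,13) and (428,107). Next: locate the rod closely and grasp it.

```bash
python3 - <<'E'
from h import *
import pickle
set_gripper(.4)
move_to([.36,-.146,.28],down(0))
im=cam('wrist');save('w8',im['pixels'][:300]);pickle.dump(im,open('w8.pkl','wb'));P=cloud(im)
for lo,hi in((.060,.0667),(.0675,.073),(.117,.126)):
    q=P[near(P,(.437,-.147),.026,lo,hi)];print('rod',lo,len(q),len(q) and (q.mean(0),cv2.minAreaRect((q[:,:2]*1000).astype(np.float32)),cv2.minEnclosingCircle((q[:,:2]*1000).astype(np.float32))))
q=P[near(P,(.437,-.147),.05,.002,.02)];print(cv2.minEnclosingCircle((q[:,:2]*1000).astype(np.float32)),q[:,2].mean())
E
```

```text
rod 0.06 465 (array([ 0.43786435, -0.14520252,  0.06473571]), ((437.4078063964844, -144.90403747558594), (32.88517379760742, 32.6861572265625), 0.6440549492835999), ((437.34808349609375, -145.0767059326172), 16.80420684814453))
rod 0.0675 248 (array([ 0.43925554, -0.14573276,  0.06997146]), ((437.13433837890625, -145.00758361816406), (24.927560806274414, 25.095958709716797), 0.08327405899763107), ((437.3720397949219, -145.063720703125), 12.827105522155762))
rod 0.117 460 (array([ 0.43750697, -0.14513668,  0.12145448]), ((437.40863037109375, -145.1031494140625), (15.975668907165527, 15.93093204498291), 84.95047760009766), ((437.3295593261719, -144.9665069580078), 9.867633819580078))
((436.3294677734375, -147.3070831298828), 48.634883880615234) 0.005814116253534729
```

View pics/w8.png

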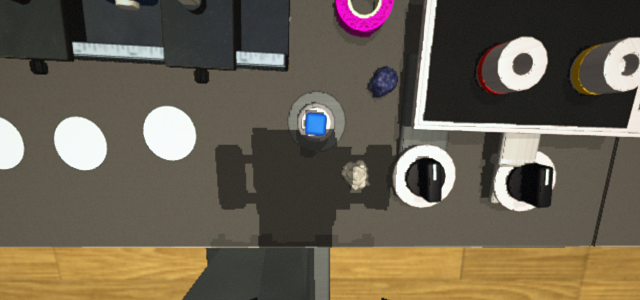

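The rod stands upright at (315,123), centred in its stand. I'll grasp it and probe.

```bash
python3 - <<'E'
from h import *
import pickle
Y=down(np.pi-.088); S=(.4373,-.1450)
set_gripper(.4); move_to([*S,.17],Y); move_linear([*S,.081],v=.1); set_gripper(0.)
s=get_state();print('w',s['width'],s['position'],s['wrist_force'])
print(move_linear([*S,.21],v=.12)); print(get_state()['width'],get_state()['wrist_force'])
im=cam('top');off=np.array([.0014,.0019])
for xy in((.479,-.302),(.479,-.382)):
    b=block(im,xy,.0605,.045);print(b)
b=block(im,(.479,-.302),.0605,.045)
red=b[1]+off
print('red target',red)
move_to([*red,.23],Y); hold(.2); save('sc1',cam('scene')['pixels'])
move_linear([*red,.185],v=.1); f0=get_state()['wrist_force']
r=move_linear([*red,.1445],v=.02,force_limit=2.5); s=get_state()
print('red hit',r,'tipz',s['position'][2]-.071,'depth',.1045-(s['position'][2]-.071),s['wrist_force']-f0)
hold(.3);print(get_state()['wrist_force']-f0,get_state()['t'])
move_linear([*red,.23],v=.1)
E
```

```text
w 0.18197217854328984 [ 0.43751164 -0.14508945  0.08133798] [-0.71616671  0.16577229  3.86835642]
False
0.17765947338371404 [-0.24868579  0.10744247 -1.26012969]
None
(162, array([ 0.47862625, -0.38151642]), 18.92377281188965, array([ 0.47825348, -0.38185796]), np.float64(0.10429921903126327))Traceback (most recent call last):
  File "<stdin>", line 11, in <module>
TypeError: 'NoneType' object is not subscriptable
```

```bash
python3 - <<'E'
from h import *
import pickle
im=cam('top');P=cloud(im)
q=P[(P[...,2]>.10)&(P[...,2]<.11)&(P[...,0]>.4)&(P[...,0]<.6)&(P[...,1]<-.2)&(P[...,1]>-.5)];print(len(q),q.min(0),q.max(0))
a=cv2.resize(im['pixels'][190:310,320:490],None,fx=4,fy=4,interpolation=cv2.INTER_CUBIC);save('t9',a)
E
```

```text
181 [ 0.4600063  -0.40030179  0.10015129] [ 0.49545247 -0.30900111  0.10997906]
```

View pics/t9.png

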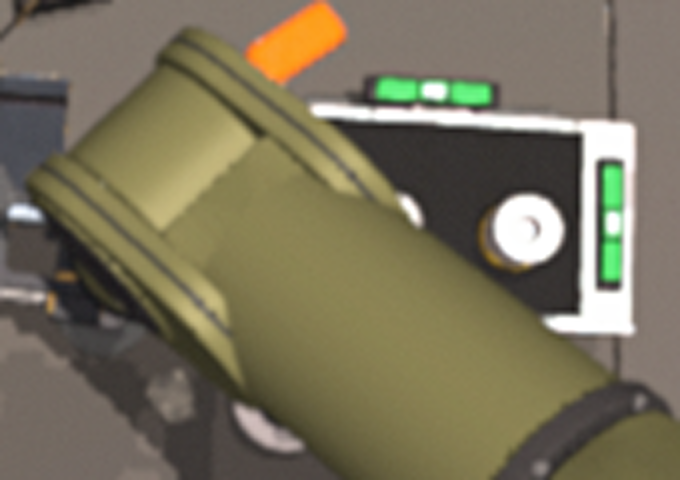

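The arm only hides red here; its visible edge at (405,208) is where it stood. I'll verify with the wrist camera above it, then probe.

```bash
cat > probe.py <<'E'
from h import *
Y=down(np.pi-.088)
def probe(xy,name):
    xy=np.array(xy);move_to([xy[0],xy[1],.245],Y); hold(.2)
    im=cam('wrist');save('p_'+name,im['pixels']);P=cloud(im);q=P[near(P,xy,.035,.1005,.1085)]
    if len(q)>30:
        c,r=cv2.minEnclosingCircle((q[:,:2]*1000).astype(np.float32));print(name,len(q),c,r)
        if r<20 and r>18: xy=np.array(c)/1000
        else: print('not trusted');return
    else: print('unseen');return
    q=P[near(P,xy,.02,.155,.19)];print('shaft',len(q),len(q) and q.mean(0))
    move_linear([*xy,.185],v=.12); hold(.2); f0=get_state()['wrist_force']
    r=move_linear([*xy,.1445],v=.02,force_limit=2.5); s=get_state()
    print(name,'hit',r,'depth',.1045-(s['position'][2]-.071),s['wrist_force']-f0)
    hold(.35);s=get_state();print(s['wrist_force']-f0,s['position'][2],s['t'])
    move_linear([*xy,.245],v=.15)
E
python3 - <<'E'
from probe import *
probe((.4801,-.3005),'red')
E
```

```text
red 1579 (480.4334716796875, -300.6752624511719) 18.99582862854004
shaft 115 [ 0.47783592 -0.29885815  0.182876  ]
red hit True depth 0.03030119009884935 [ 0.5098421  -0.63990896  6.28929597]
[ 0.30684072 -0.81603275  7.55420291] 0.1451782855631786 48.375
```

```bash
python3 - <<'E'
from probe import *
probe((.4797,-.3805),'yellow')
E
```

```text
yellow 1581 (479.6942138671875, -380.8059997558594) 18.930875778198242
shaft 117 [ 0.47766441 -0.37906338  0.18304705]
yellow hit True depth 0.01424795819290478 [-2.17174032 -0.27115117  5.20154106]
[-2.25352354 -0.72164938  6.04280303] 0.16124208237141496 52.2667
```

Red reads 30.3 mm, so it is good. Yellow reads 14.2 mm, so it is shallow. Next: rod back, then yellow to the tray.

```bash
python3 - <<'E'
from probe import *
S=(.4375,-.1451)
move_to([.4375,-.1451,.20],Y); hold(.2)
r=move_linear([*S,.095],v=.1,force_limit=6);print('early',r,get_state()['position'][2])
if not r:
    r=move_linear([*S,.0805],v=.03,force_limit=3);print(r,get_state()['position'][2])
    set_gripper(.4); move_linear([*S,.19],v=.15)
move_to([.40,-.30,.30],down(0.0))
im=cam('wrist');save('w10',im['pixels'][:300]);P=cloud(im)
for y in(-.3005,-.3805): print(block(im,(.48,y),.0605,.04))
move_to([.36,-.146,.28],down(0))
im=cam('wrist');save('w11',im['pixels'][:300]);P=cloud(im)
for lo,hi in((.060,.0667),(.0675,.073),(.117,.126)):
    q=P[near(P,(.437,-.147),.026,lo,hi)];print('rod',lo,len(q),len(q) and (q.mean(0),cv2.minEnclosingCircle((q[:,:2]*1000).astype(np.float32))))
print(get_state()['t'])
E
```

```text
early False 0.09537911124715451
True 0.08131228213427938
(347, array([ 0.49114117, -0.33545044]), 14.149075508117676, array([ 0.4904757, -0.3340663]), np.float64(0.1038085320964563))
(2214, array([ 0.48440515, -0.37110498]), 30.694557189941406, array([ 0.48381868, -0.37230326]), np.float64(0.10387076672304149))
rod 0.06 462 (array([ 0.43798794, -0.14475805,  0.06478534]), ((437.3695983886719, -145.17041015625), 16.85463523864746))
rod 0.0675 246 (array([ 0.43915923, -0.14559944,  0.07009575]), ((437.1617431640625, -145.26953125), 12.834851264953613))
rod 0.117 460 (array([ 0.43744325, -0.1453703 ,  0.12144681]), ((437.2469482421875, -145.29556274414062), 9.871389389038086))
59.6917
```

The rod hangs correctly, but a block has shifted, so I'll look.

View pics/w10.png

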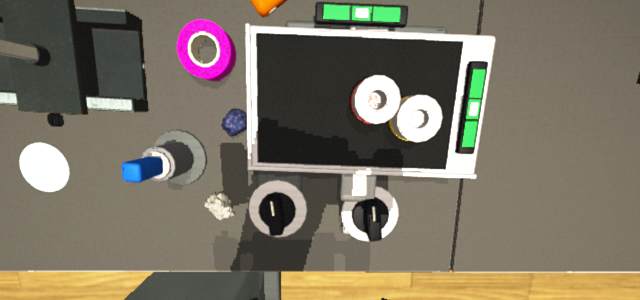

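The picture shows that red (376,100) was knocked up against yellow (419,119). Both are upright, and the bubbles are still centred. I'll grip yellow with the fingers across the line joining the two.

```bash
python3 - <<'E'
from h import *
from scipy.optimize import least_squares
move_to([.40,-.34,.30],down(0.0)); set_gripper(.62)
def two(im):
    P=cloud(im);q=P[(P[...,2]>.1)&(P[...,2]<.109)&(P[...,0]>.42)&(P[...,0]<.56)&(P[...,1]<-.24)&(P[...,1]>-.46)][:,:2]
    _,_,c=cv2.kmeans(q.astype(np.float32),2,None,(3,50,1e-6),5,cv2.KMEANS_PP_CENTERS)
    return c[np.argsort(c[:,1])],len(q)
im=cam('wrist');c,n=two(im);print(c,n);print(np.linalg.norm(c[0]-c[1]))
yel,red=c
d=red-yel;yaw=np.arctan2(d[1],d[0])
print(yaw)
np.save('red.npy',red)
print(pick(yel,.0605,yaw,op=.60)); 
move_to([.44,-.08,.24],down(np.pi)); move_to([.42,.2,.22],down(np.pi))
T=(.384,.3255)
print(place(T,.004,op=.56),get_state()['t'])
move_to([.37,.31,.27],down(np.pi))
im=cam('top');print('tray',block(im,T,.004,.05)); save('t12',im['pixels'])
im=cam('wrist');print('trayw',block(im,T,.004,.05))
move_to([.38,-.30,.30],down(0.0))
im=cam('wrist');save('w12',im['pixels'][:300]);print('red',block(im,red,.0605,.04),'pl',plane(im,.055,.065,(.02,.05),(.535,-.35)))
print(get_state()['t'])
E
```

```text
[[ 0.47976863 -0.3822012 ]
 [ 0.4944939  -0.34691373]] 2885
0.038236618
1.1754704
0.42369315650337547
(True, np.float64(0.01586900300574114)) 69.3333
tray None
trayw (993, array([0.38635086, 0.32521405]), 18.854103088378906, array([0.38578919, 0.3252261 ]), np.float64(0.047885340579296276))
red (1565, array([ 0.49416885, -0.3468703 ]), 18.999906539916992, array([ 0.494369  , -0.34659754]), np.float64(0.10384882179772542)) pl (array([-0.03118579,  0.00071147]), 1312, np.float64(0.0009189536252710111))
72.375
```

```bash
python3 - <<'E'
from h import *
im=cam('top');save('t13',im['pixels']);print('tray',block(im,(.384,.3235),.004,.05))
w=cv2.cvtColor(cv2.imread('pics/w12.png'),cv2.COLOR_BGR2RGB)
c=im['pixels'][180:310,80:400]; save('fin',np.vstack([w,cv2.resize(c,(640,260))]))
s=get_state();print(s['t'],s['wrist_force'],s['position'])
im=cam('wrist');print(plane(im,.055,.066,(.025,.03),(.475,-.285)),plane(im,.055,.066,(.03,.015),(.475,-.4)))
P=cloud(im)
for a in((.45,-.26),(.53,-.26),(.45,-.42),(.53,-.42)): print(a,np.median(P[near(P,a,.008,.05,.07)][:,2]))
E
```

```text
tray (159, array([0.38380692, 0.32287314]), 18.95810317993164, array([0.38359217, 0.32286875]), np.float64(0.047586825038473224))
72.425 [-0.01766708  0.39844429 -0.1708091 ] [ 0.38064284 -0.29907049  0.29995385]
(array([ 0.00081784, -0.00378873]), 932, np.float64(0.0007796927286170845)) (array([0.00043181, 0.00108866]), 554, np.float64(0.0007740019556976363))
(0.45, -0.26) 0.06100561527227591
(0.53, -0.26) 0.06106095839596687
(0.45, -0.42) 0.06081823345982332
(0.53, -0.42) 0.06109576571375058
```

View pics/fin.png

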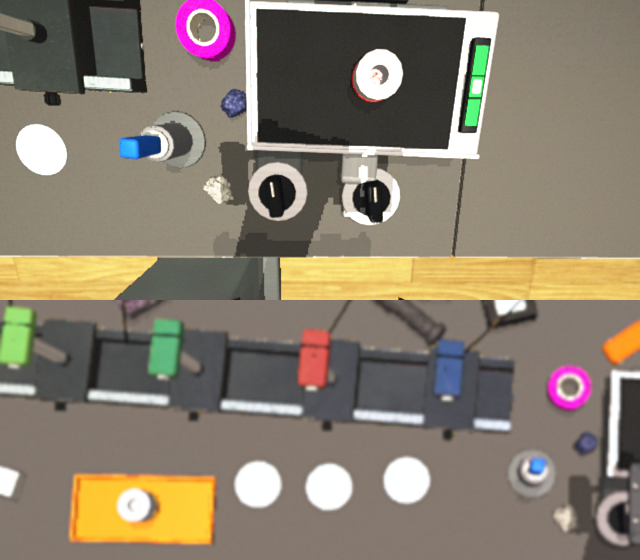

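The final view shows red upright on the level platform (377,77), the rod in its stand, and yellow upright inside the tray (135,505). The corner heights agree to 0.3 mm.

```bash
python3 -c "
from rig import *
sign_off(); print(get_state()['t'])"
```

```text
the job is handed in; nothing more can be done
the job is handed in; nothing more can be done
```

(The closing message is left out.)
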